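# Hang the S-hook on the patch-lead stand

## Robot

A 6-joint arm with a two-finger parallel gripper is mounted at the origin on the work surface. World frame = base frame: x ahead of the robot, y to its left, z up, the work surface at z = 0. Lengths are in m, angles in degrees, forces in N, time in s.
With the tool pointing down it reaches from about 0.35 to 0.975 m from the base axis. Payload 4.9 kg.
Tool frame: the origin (TCP) lies where the fingers leave the gripper's body, on its centre line; the fingertips stand 73 mm ahead of it and the grasp point (between the pads) lies 54 mm ahead of it (tips_ahead is the distance from the TCP to the fingertips, in m); z points along the fingers, y is the line along which they close (so a half turn about z gives the same grasp; the last joint's range is limited). The gripper opens to 85 mm and grips with 20 to 120 N. Pads are 22 mm wide; open, the fingers measure 114 mm over their backs; the gripper's body (76 mm by 85 mm) begins 54 mm behind the grasp point. The pads swing forward as they close: fully open they stand 13 mm farther back than shut.
Start: joints at [62.51, 3.019, 92.412, -0, 84.569, -6.818], TCP at [0.221, 0.585, 0.304] pointing down, gripper open.
Joint ranges: [-172.51, 172.51], [-57.92, 126.97], [3.15, 148.05], [-58.71, 238.71], [5.1, 150.11], [-179.66, 179.66]. Speed limits (degrees/s): [147.25, 147.25, 180, 180, 180, 180].

## Interface

Orientations are given as a 3x3 rotation matrix whose columns are the frame's x, y, z axes.
In Python, from plant import sense, snapshot, camera_model, finish_job, tips_ahead gives the robot as it stands.
- The arm moves only by the tool move_arm, never from a script. Its argument "rows" is a list of rows, each an object of numbers: "ax", "ay", "az": the turn, a rotation vector about the tool's x, y, z in degrees; "x", "y", "z": the shift along the tool's x, y, z in mm; "hand": the opening, from 0 (shut) to 1 (fully open). In form: [{"ax": .., "ay": .., "az": .., "x": .., "y": .., "z": .., "hand": ..}, ...]. A call has 1 to 20 rows; each row shifts and turns the commanded pose from where the row before left it, along the tool's axes as they then stand; what a row does not reach is not made up. A row lasts 1/8 s, in which the tool goes at most 62.5 mm and 10.7 degrees, less where a joint would pass 70% of its speed; a pose out of reach is approached as far as the arm can. A call is refused whole if a number of a shift passes 62.5 or a number of a turn 10.7, either way. A call with a gripper value outside its range is refused whole. The fingers move at their own pace and stop on an object; "force" is the grip in N (left out, the last holds). Time passes only in rows, so rows that do not move let the fingers close. It gives the time, the measured TCP pose, the force, the opening and the grip force at its end, in the units of the state.
- sense(): the state, without advancing time (a new reading comes with each control period).
- snapshot(name): name is "scene" or "top"; returns the picture (480x640x3 uint8, blue, green, red); there is no depth.
- camera_model(name): a dict with "camera_matrix" (3x3 intrinsics, pixels), "extrinsics" (4x4, takes a point from camera to world coordinates). Camera axes: x right, y up, looking along -z (the intrinsics and any distortion apply to the point x, -y, -z); pixel columns grow to the right and rows downward; lengths in m; the calibration is good to about 2 mm. A picture is of the moment at which its call begins. camera_model takes no time and is no camera call.
- finish_job(): hands the job in; it is judged then, once.
The state is a dict: "clock": time; "q": joint angles; "qd": joint speeds; "joint_torque": joint torques, N m; "tool_pos": TCP position; "tcp_rot": TCP orientation; "force": force on the tool from outside, world axes, zero at the start; "moment": the same for the moment, N m; "gripper_width": finger opening in m; "grip_force": force on a finger pad.
Only numpy, scipy, OpenCV 4.12 (cv2) and the standard library are available. Lean on these libraries where they do the work, as an engineer would, in place of code of your own. Each camera call takes 0.05 s, during which the arm holds its last target. There are 200 camera calls.

## Task

Take the larger of the two S-hooks off the low rail and hang it on the lead stand whose flat arm has the round hole: bring the hook's upper tip down through the hole from above, keep hold of it until the tip is through, then let go so that the hook hangs upright and still from the arm. Leave the small S-hook hanging on the rail, and do not drop the large one.

Things in the scene. Friction and masses are not known exactly. Their poses are not given: they have to be found in the camera images.
- s_hook: Larger S-hook, 6 mm steel rod, 44 mm between leg centres, 124 mm tall, 70 g. Origin: centre of the black grip sleeve (14 mm diameter, 30 long) on its top crossbar, 7 mm above the rail's top. z up, x along the crossbar in the plane of the S, -x roughly to the robot. In mm: tip leg at x 22; shank at x -22 straight down to z -58, then slants to x 22, z -84; lower tip at x -22, z -91; lowest z -117.
- hook_tip (a point): Round end of the large hook's upper tip, at (22, 0, -36) mm in the hook's frame, axes as the hook's. The hook straddles the rail or arm between this tip leg and its shank. To take it off: raise it 45 mm so that only the tip clears, then draw it 80 mm to its own -x, clear of the lower bend, before raising it further. To put it on the arm, do the reverse.
- hole (a point): Centre of the 27 mm round hole, level with the top (140 mm above table) of a fixed stand's flat aluminium arm, 4 mm thick, 70 wide. z up; x along the arm to its post, 88 mm off. The arm's free end, facing the robot, is 27 mm to -x. The hook hangs with x along this x, origin 22 mm to -x and 7 mm up. The other stand has 4 prongs, no hole. Stands and rail: same height, any order, about 0.23 m apart.
- small_hook: Small plain S-hook, to stay on the rail about 100 mm from the large one: 5 mm steel rod, 28 mm between leg centres, 77 mm tall, no sleeve. Origin: middle of its top crossbar; z up, x along the crossbar in the plane of the S. The fixed rail is a flat wooden bar along the hooks' y, 220 mm long, 16 wide, 6 thick, top 140 mm above the table. No thing near the work stands higher than the hooks.
There are look-alikes about, which are no part of the job. Of the things shaped like the small_hook, the steel one is meant.

How it is judged (in metres and radians):
On the way:
1. the large S-hook's upper tip is through the hole while the fingers still hold the hook (horizontal distance between hook_tip and hole below 0.014 m and z of hook_tip in the frame of hole below -0.006 m and contact force between the fingers and s_hook above 1 N), for 0.1 s.
At the end, for the whole second after the job is handed in: The large S-hook hangs from the holed arm: upper tip within 14 mm of the hole's centre seen from above and 6 mm or more below the arm's top, sleeve centre under 14 mm above it, upright within 17 degrees, slower than 80 mm/s; the small S-hook still on the rail within 30 mm of its start (horizontal distance between hook_tip and hole below 0.014 m and z of hook_tip in the frame of hole below -0.006 m and angle between s_hook's own z axis and vertical below 0.3 rad and z of s_hook in the frame of hole below 0.014 m and linear speed of s_hook below 0.08 m/s and distance of small_hook from where it was at the start of the episode below 0.03 m and height (world z) of small_hook above 0.13 m); the robot touches nothing.
It fails at once if the small S-hook is moved more than 40 mm (distance of small_hook from where it was at the start of the episode above 0.04 m).
It fails at once if the large S-hook is dropped (its sleeve comes lower than 100 mm above the table) (height (world z) of s_hook below 0.1 m).
It also fails if it takes over 45 s, if anything falls off the work surface, if the arm or the gripper's body presses on something with over 40 N, if the wrist force passes 120 N, or if a joint passes its speed limit or range.

## Working session

There is one attempt and no reset: what is moved stays moved. The work goes in short steps, Python scripts to look and compute and a tool call to move; the robot and the scene stay as the last step left them, time stands still between calls to the robot, and variables do not carry over. Pictures are saved under pics/ and viewed, at most 10 in all, crops included, and the job is handed in when it is done.

Besides the shell and the picture viewer there is one more tool, called after "Emit:" by a JSON object that holds its "api" and its "payload". move_arm: Moves the arm, as the interface text tells. Its arguments: {"type":"object","properties":{"rows":{"type":"array"},"force":{"type":"number"}},"required":["rows"]}

```bash
ls; mkdir -p pics
python3 - <<'E'
from plant import *
import cv2,numpy as np
np.set_printoptions(precision=4,suppress=True)
s=sense();print(s['tool_pos'],s['tcp_rot'],s['clock'],s['gripper_width'],tips_ahead if not callable(tips_ahead) else tips_ahead())
for n in("scene","top"):
    cv2.imwrite(f"pics/{n}0.png",snapshot(n)); m=camera_model(n)
    for k,v in m.items(): print(n,k,v)
E
```

```text
pics
[0.2204 0.5843 0.3027] [[-0.9356  0.353  -0.0009]
 [ 0.353   0.9356 -0.0018]
 [ 0.0002 -0.002  -1.    ]] 0.0 0.08544488263878491 0.0726
scene camera_matrix [[565.2711   0.     323.2475]
 [  0.     565.2711 247.1165]
 [  0.       0.       1.    ]]
scene extrinsics [[ 0.2851 -0.6439  0.71    1.2465]
 [ 0.9583  0.1774 -0.224  -0.214 ]
 [ 0.0183  0.7442  0.6677  0.7424]
 [ 0.      0.      0.      1.    ]]
top camera_matrix [[534.3638   0.     319.3969]
 [  0.     534.3638 241.5978]
 [  0.       0.       1.    ]]
top extrinsics [[-0.0091  0.993  -0.1175  0.4758]
 [-0.9995 -0.0124 -0.0277 -0.0215]
 [-0.029   0.1172  0.9927  1.221 ]
 [ 0.      0.      0.      1.    ]]
```

View pics/scene0.png

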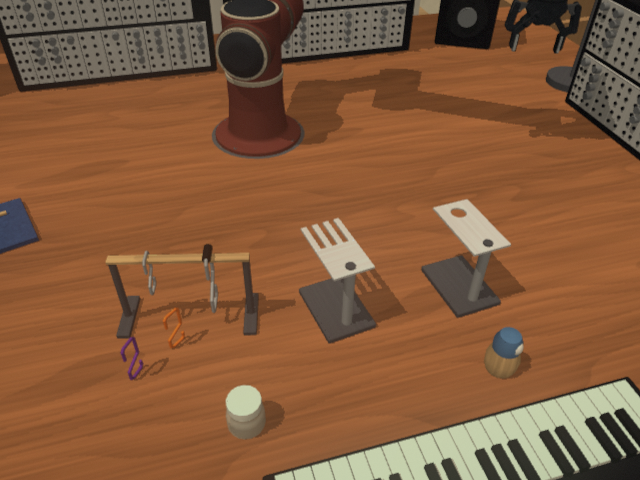

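View pics/top0.png

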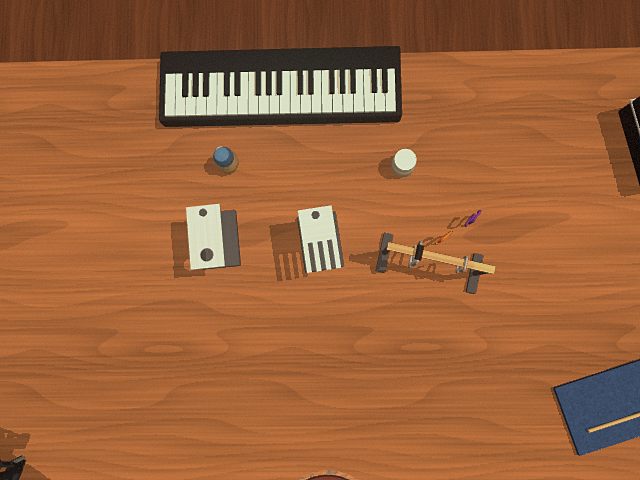

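The scene view shows:
- The sleeved large hook is on the rail at scene (208,255), top (418,253).
- The small steel hook is at scene (149,262), top (462,265).
- The orange (175,325) and purple (130,355) hooks are look-alikes on the table.
- The holed arm is at scene (459,212), top (206,255). The dark disc at scene (488,243) is only the post's screw.
- The pronged stand is at scene (340,250).

My choice is the sleeved hook and the right-hand stand, which I'll check in one close crop.

Run:
```python
import cv2,numpy as np
t=cv2.imread("pics/top0.png");s=cv2.imread("pics/scene0.png")
c=lambda im,x,y,w,h,f:cv2.resize(im[y:y+h,x:x+w],None,fx=f,fy=f,interpolation=cv2.INTER_CUBIC)
a=np.hstack([c(t,380,225,120,75,3.333),c(t,165,195,120,75,3.333)])
b=np.hstack([c(s,100,235,160,120,2.5),c(s,400,190,160,120,2.5)])
cv2.imwrite("pics/crop0.png",np.vstack([a,b]))
```

```text
(no output)
```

View pics/crop0.png

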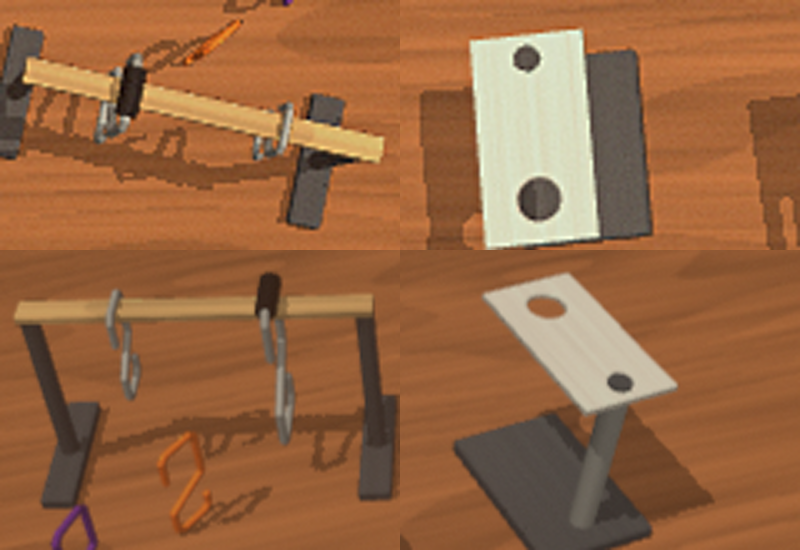

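The crop confirms the choice. The black-sleeved hook is at top (419,253), the small plain steel hook at (466,263), and the 27 mm hole at top (207,255) near the robot-side end of the arm. Now the positions.

```bash
cat > h.py <<'E'
import cv2,numpy as np
from plant import *
np.set_printoptions(precision=4,suppress=True)
def ray(n,p):
    m=camera_model(n);E=np.array(m["extrinsics"]);K=np.array(m["camera_matrix"])
    d=np.linalg.inv(K)@[p[0],p[1],1];d=E[:3,:3]@(d*[1,-1,-1]);return E[:3,3],d/np.linalg.norm(d)
def at(n,p,z):
    o,d=ray(n,p);return o+d*(z-o[2])/d[2]
def tri(p,q):
    o1,d1=ray("scene",p);o2,d2=ray("top",q)
    t=np.linalg.lstsq(np.c_[d1,-d2],o2-o1,rcond=None)[0]
    a,b=o1+t[0]*d1,o2+t[1]*d2;return (a+b)/2,np.linalg.norm(a-b)
def proj(n,P):
    m=camera_model(n);E=np.array(m["extrinsics"]);c=E[:3,:3].T@(np.asarray(P)-E[:3,3]);c=c*[1,-1,-1]
    u=np.array(m["camera_matrix"])@c;return u[:2]/u[2]
def blob(im,box,f):
    x,y,w,h=box;m=f(im[y:y+h,x:x+w].astype(int)).astype(np.uint8)
    k,l,st,c=cv2.connectedComponentsWithStats(m);i=1+np.argmax(st[1:,4])
    ys,xs=np.nonzero(l==i);return c[i]+[x,y],np.c_[xs+x,ys+y].astype(np.float32)
E
python3 - <<'E'
from h import *
t=cv2.imread("pics/top0.png");s=cv2.imread("pics/scene0.png")
dark=lambda a:a.max(2)<75
white=lambda a:(a.min(2)>120)
for n,im,hb,sb,ab in(("top",t,(194,242,26,24),(408,240,20,24),(175,195,60,80)),("scene",s,(447,204,24,18),(198,240,18,24),(425,190,95,70))):
    c,_=blob(im,hb,lambda a:a.min(2)<110);print(n,"hole",c,at(n,c,.14), at(n,c,.138),len(_))
    c2,p=blob(im,sb,lambda a:a.max(2)<70);r=cv2.minAreaRect(p);print("sleeve",c2,len(p),r,at(n,c2,.147))
    b=cv2.boxPoints(r);L=sorted([( b[0]+b[1],b[2]+b[3]),(b[1]+b[2],b[3]+b[0])],key=lambda e:-np.linalg.norm(e[0]-e[1]))[0]
    print(" ends",[at(n,e/2,.147) for e in L])
    _,p=blob(im,ab,white);b=cv2.approxPolyN(p.astype(np.int32),4,ensure_convex=True) if hasattr(cv2,"approxPolyN") else None
    b=b.reshape(-1,2);w=[at(n,e+0.,.14) for e in b];print(" arm",b.tolist(),np.array(w),[np.linalg.norm(w[i]-w[i-1]) for i in range(4)])
for n,ps in(("top",[(388.4,246.6),(494.9,269.4)]),("scene",[(107,259),(249.5,257)])):print("rail",[at(n,p,.14) for p in ps])
print("small",tri((147.5,254),(466,263.5)), at("top",(466,263.5),.142))
E
```

```text
top hole [206.3053 254.3206] [0.5805 0.2402 0.14  ] [0.5807 0.2407 0.138 ] 131
sleeve [418.6471 251.6176] 102 ((419.02947998046875, 250.8823699951172), (6.790997505187988, 17.220029830932617), 14.03624439239502) [ 0.5802 -0.1908  0.147 ]
 ends [array([ 0.5985, -0.1963,  0.147 ]), array([ 0.5649, -0.187 ,  0.147 ])]
 arm [[190, 269], [185, 207], [219, 203], [224, 266]] [[0.5508 0.2732 0.14  ]
 [0.6793 0.2862 0.14  ]
 [0.6867 0.2155 0.14  ]
 [0.5562 0.2036 0.14  ]] [np.float64(0.06987693036607596), np.float64(0.12918190341067387), np.float64(0.07103030895959415), np.float64(0.1310984235705393)]
scene hole [458.09 212.4 ] [0.5817 0.2381 0.14  ] [0.5795 0.2396 0.138 ] 100
sleeve [206.7778 252.0769] 117 ((206.56756591796875, 252.59458923339844), (7.891151428222656, 16.111101150512695), 9.462321281433105) [ 0.5763 -0.1921  0.147 ]
 ends [array([ 0.5594, -0.188 ,  0.147 ]), array([ 0.5948, -0.197 ,  0.147 ])]
 arm [[474, 255], [432, 207], [467, 199], [511, 244]] [[0.6872 0.2129 0.14  ]
 [0.5558 0.2008 0.14  ]
 [0.551  0.271  0.14  ]
 [0.6794 0.2838 0.14  ]] [np.float64(0.07124163523394075), np.float64(0.1318967194015408), np.float64(0.07037223774586122), np.float64(0.1291041582344179)]
rail [array([ 0.5918, -0.1312,  0.14  ]), array([ 0.5432, -0.343 ,  0.14  ])]
rail [array([ 0.5435, -0.3418,  0.14  ]), array([ 0.5974, -0.1295,  0.14  ])]
small (array([ 0.5554, -0.2824,  0.1467]), np.float64(0.0038292478172224703)) [ 0.5556 -0.2855  0.142 ]
```

Checks against the given sizes:
- The hole is about (0.581, 0.2395), 27.5 mm from the free end, and the arm is 70 mm wide, as stated. Arm yaw is +5.5°.
- The sleeve is about (0.578, -0.1915), in line with the rail. Hook yaw is about -14°.
- The small hook is about 95 mm away.

I'll move above the hook with the hand partly closed.

Emit:
{"api": "move_arm", "payload": {"rows": [{"az": -6.7,"hand": 0.35},{"x": -33.4,"y": -41.6},{"x": -33.4,"y": -41.6},{"x": -33.4,"y": -41.6},{"x": -33.4,"y": -41.6},{"x": -33.4,"y": -41.6},{"x": -33.4,"y": -41.6},{"x": -33.4,"y": -41.6},{"x": -33.4,"y": -41.6},{"x": -33.4,"y": -41.6},{"x": -33.4,"y": -41.6},{"x": -33.4,"y": -41.6},{"x": -33.4,"y": -41.6},{"x": -33.4,"y": -41.6},{"x": -33.4,"y": -41.6},{"x": -33.4,"y": -41.6},{"x": -33.4,"y": -41.6},{},{"z": 30},{}], "force": 40}}

```text
schema error: expected keys ax, ay, az, x, y, z, hand
```

Run:
```python
from h import *
s=sense();p=np.array(s['tool_pos']);R=np.array(s['tcp_rot']);print(p,R,s['clock'],s['gripper_width'],s['force'],tips_ahead)
a=snapshot("scene");b=snapshot("top")
for L in(.073,.086):print(proj("scene",p+R[:,2]*L),proj("top",p+R[:,2]*L))
c=lambda im,x,y,w,h,f:cv2.resize(im[y:y+h,x:x+w],None,fx=f,fy=f,interpolation=cv2.INTER_CUBIC)
cv2.imwrite("pics/s1.png",np.hstack([c(a,150,160,100,150,4),c(b,370,190,100,150,4)]))
```

```text
[0.2204 0.5844 0.3028] [[-0.9356  0.353  -0.0009]
 [ 0.353   0.9356 -0.0016]
 [ 0.0003 -0.0019 -1.    ]] 0.1 0.08508691491663926 [0.7814 0.4028 0.3093] 0.0726
[532.7362  56.7714] [  3.1878 449.3368]
[531.1729  62.4298] [  7.5522 447.4456]
```

View pics/s1.png

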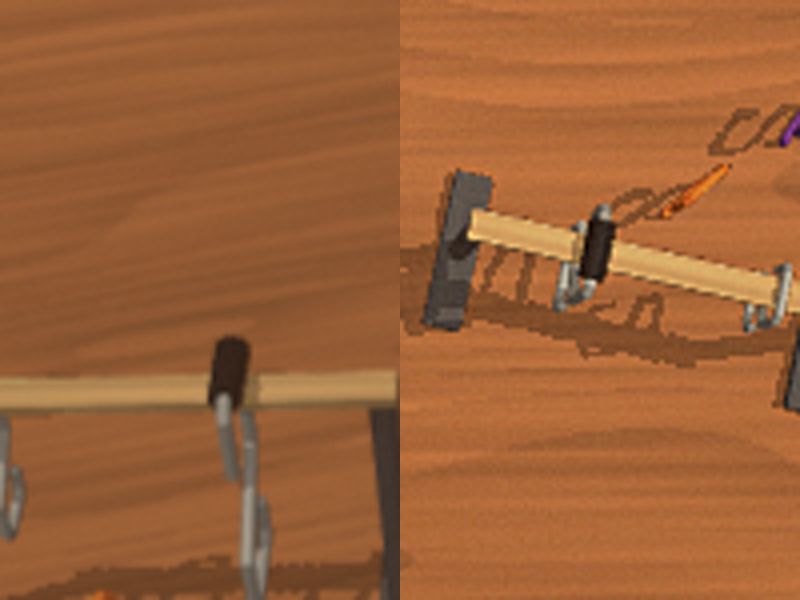

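The move was refused because every row needs all the keys, so this picture shows the unchanged scene: sleeve at scene (207,252), tip end near (209,279).

Emit:
{"api": "move_arm", "payload": {"rows": [{"ax": 0,"ay": 0,"az": -6.7,"x": 0,"y": 0,"z": 0,"hand": 0.35},{"ax": 0,"ay": 0,"az": 0,"x": -33.4,"y": -41.6,"z": 0,"hand": 0.35},{"ax": 0,"ay": 0,"az": 0,"x": -33.4,"y": -41.6,"z": 0,"hand": 0.35},{"ax": 0,"ay": 0,"az": 0,"x": -33.4,"y": -41.6,"z": 0,"hand": 0.35},{"ax": 0,"ay": 0,"az": 0,"x": -33.4,"y": -41.6,"z": 0,"hand": 0.35},{"ax": 0,"ay": 0,"az": 0,"x": -33.4,"y": -41.6,"z": 0,"hand": 0.35},{"ax": 0,"ay": 0,"az": 0,"x": -33.4,"y": -41.6,"z": 0,"hand": 0.35},{"ax": 0,"ay": 0,"az": 0,"x": -33.4,"y": -41.6,"z": 0,"hand": 0.35},{"ax": 0,"ay": 0,"az": 0,"x": -33.4,"y": -41.6,"z": 0,"hand": 0.35},{"ax": 0,"ay": 0,"az": 0,"x": -33.4,"y": -41.6,"z": 0,"hand": 0.35},{"ax": 0,"ay": 0,"az": 0,"x": -33.4,"y": -41.6,"z": 0,"hand": 0.35},{"ax": 0,"ay": 0,"az": 0,"x": -33.4,"y": -41.6,"z": 0,"hand": 0.35},{"ax": 0,"ay": 0,"az": 0,"x": -33.4,"y": -41.6,"z": 0,"hand": 0.35},{"ax": 0,"ay": 0,"az": 0,"x": -33.4,"y": -41.6,"z": 0,"hand": 0.35},{"ax": 0,"ay": 0,"az": 0,"x": -33.4,"y": -41.6,"z": 0,"hand": 0.35},{"ax": 0,"ay": 0,"az": 0,"x": -33.4,"y": -41.6,"z": 0,"hand": 0.35},{"ax": 0,"ay": 0,"az": 0,"x": -33.4,"y": -41.6,"z": 0,"hand": 0.35},{"ax": 0,"ay": 0,"az": 0,"x": 0,"y": 0,"z": 20,"hand": 0.35},{"ax": 0,"ay": 0,"az": 0,"x": 0,"y": 0,"z": 10,"hand": 0.35},{"ax": 0,"ay": 0,"az": 0,"x": 0,"y": 0,"z": 0,"hand": 0.35}], "force": 40}}

```text
clock: 2.7
tool_pos: [0.5775, -0.1887, 0.272]
tcp_rot: [[-0.971, 0.24, -0.003], [0.24, 0.971, 0.002], [0.003, 0.001, -1.0]]
force: [-0.8, -0.2, 1.2]
gripper_width: 0.0297
grip_force: 0.0
```

Run:
```python
from h import *
s=sense();p=np.array(s['tool_pos']);R=np.array(s['tcp_rot']);print(p,R,s['clock'],s['gripper_width'],s['force'],tips_ahead)
a=snapshot("scene");b=snapshot("top")
for L in(.073,.086):print(proj("scene",p+R[:,2]*L),proj("top",p+R[:,2]*L))
c=lambda im,x,y,w,h,f:cv2.resize(im[y:y+h,x:x+w],None,fx=f,fy=f,interpolation=cv2.INTER_CUBIC)
cv2.imwrite("pics/s2.png",np.hstack([c(a,150,160,100,150,4),c(b,370,190,100,150,4)]))
```

```text
[ 0.5775 -0.1887  0.272 ] [[-0.9707  0.2402 -0.0031]
 [ 0.2402  0.9707  0.0016]
 [ 0.0034  0.0008 -1.    ]] 2.7 0.029722931416689795 [-0.8489 -0.1716  1.2165] 0.0726
[205.0614 226.3914] [421.7573 250.4436]
[206.1176 233.0005] [420.6651 251.1405]
```

View pics/s2.png

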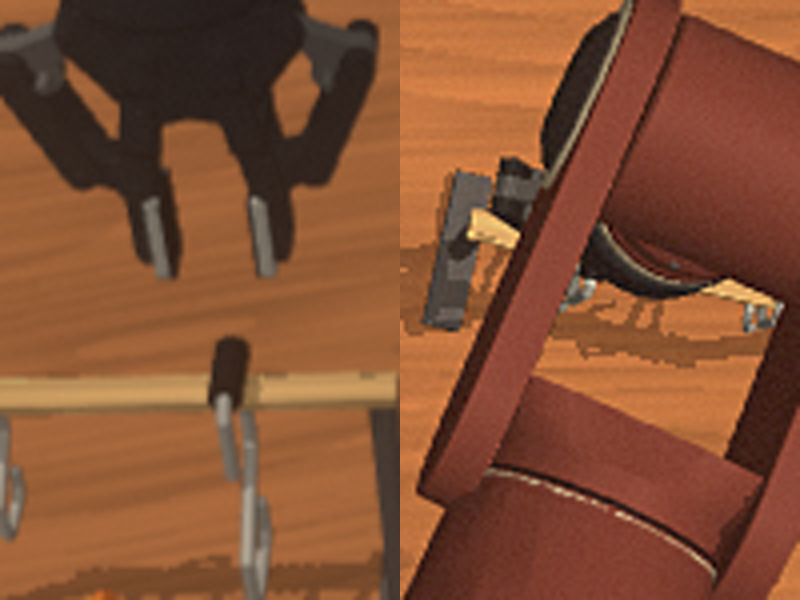

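The fingers straddle the sleeve line. Their tips are near scene (205,229), so the stated 73 mm tip length fits. I'll correct the lateral offset and descend.

Emit:
{"api": "move_arm", "payload": {"rows": [{"ax": 0,"ay": 0,"az": 0,"x": -1.2,"y": -2.7,"z": 20,"hand": 0.35},{"ax": 0,"ay": 0,"az": 0,"x": 0,"y": 0,"z": 20,"hand": 0.35},{"ax": 0,"ay": 0,"az": 0,"x": 0,"y": 0,"z": 10,"hand": 0.35},{"ax": 0,"ay": 0,"az": 0,"x": 0,"y": 0,"z": 4,"hand": 0.35},{"ax": 0,"ay": 0,"az": 0,"x": 0,"y": 0,"z": 3,"hand": 0.35},{"ax": 0,"ay": 0,"az": 0,"x": 0,"y": 0,"z": 0,"hand": 0.35}], "force": 40}}

```text
clock: 3.55
tool_pos: [0.5792, -0.1932, 0.2172]
tcp_rot: [[-0.97, 0.241, 0.001], [0.241, 0.97, -0.0], [-0.001, -0.0, -1.0]]
force: [0.1, -0.1, -1.2]
gripper_width: 0.0298
grip_force: 0.0
```

Run:
```python
from h import *
s=sense();p=np.array(s['tool_pos']);R=np.array(s['tcp_rot']);print(p,s['clock'],s['force'])
a=snapshot("scene")
c=lambda im,x,y,w,h,f:cv2.resize(im[y:y+h,x:x+w],None,fx=f,fy=f,interpolation=cv2.INTER_CUBIC)
cv2.imwrite("pics/s3.png",c(a,165,200,80,90,6))
```

```text
[ 0.5792 -0.1932  0.2172] 3.55 [ 0.1479 -0.0975 -1.1779]
```

View pics/s3.png

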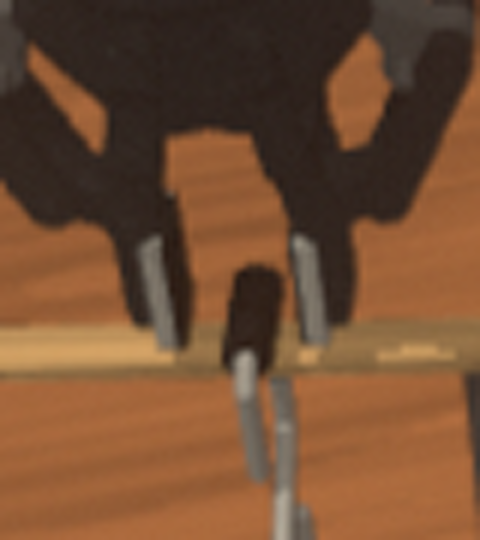

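The fingers are centred on the sleeve, with the tips about 3-4 mm above the rail. I'll go slightly lower and close.

Emit:
{"api": "move_arm", "payload": {"rows": [{"ax": 0,"ay": 0,"az": 0,"x": 0,"y": 0,"z": 1.5,"hand": 0.35},{"ax": 0,"ay": 0,"az": 0,"x": 0,"y": 0,"z": 0,"hand": 0.2},{"ax": 0,"ay": 0,"az": 0,"x": 0,"y": 0,"z": 0,"hand": 0.1},{"ax": 0,"ay": 0,"az": 0,"x": 0,"y": 0,"z": 0,"hand": 0.0},{"ax": 0,"ay": 0,"az": 0,"x": 0,"y": 0,"z": 0,"hand": 0.0},{"ax": 0,"ay": 0,"az": 0,"x": 0,"y": 0,"z": 0,"hand": 0.0}], "force": 40}}

```text
clock: 4.35
tool_pos: [0.5792, -0.1931, 0.2157]
tcp_rot: [[-0.97, 0.241, 0.0], [0.241, 0.97, -0.0], [-0.0, 0.0, -1.0]]
force: [-0.0, 0.9, 2.4]
gripper_width: 0.0118
grip_force: 39.9
```

The width is 11.8 mm, under the 14 mm sleeve, so the pads may be on the upper part of the sleeve. I'll reopen, go a little lower and compare.

Emit:
{"api": "move_arm", "payload": {"rows": [{"ax": 0,"ay": 0,"az": 0,"x": 0,"y": 0,"z": 0,"hand": 0.3},{"ax": 0,"ay": 0,"az": 0,"x": 0,"y": 0,"z": 0,"hand": 0.3},{"ax": 0,"ay": 0,"az": 0,"x": 0,"y": 0,"z": 2,"hand": 0.25},{"ax": 0,"ay": 0,"az": 0,"x": 0,"y": 0,"z": 0,"hand": 0.25},{"ax": 0,"ay": 0,"az": 0,"x": 0,"y": 0,"z": 0,"hand": 0.25}], "force": 40}}

```text
clock: 4.97
tool_pos: [0.579, -0.1931, 0.2133]
tcp_rot: [[-0.97, 0.241, -0.0], [0.241, 0.97, 0.0], [0.0, 0.0, -1.0]]
force: [-0.0, -0.7, -0.3]
gripper_width: 0.0215
grip_force: 0.0
```

Emit:
{"api": "move_arm", "payload": {"rows": [{"ax": 0,"ay": 0,"az": 0,"x": 0,"y": 0,"z": 0,"hand": 0.1},{"ax": 0,"ay": 0,"az": 0,"x": 0,"y": 0,"z": 0,"hand": 0.0},{"ax": 0,"ay": 0,"az": 0,"x": 0,"y": 0,"z": 0,"hand": 0.0},{"ax": 0,"ay": 0,"az": 0,"x": 0,"y": 0,"z": 0,"hand": 0.0}], "force": 40}}

```text
clock: 5.48
tool_pos: [0.5791, -0.1932, 0.2135]
tcp_rot: [[-0.97, 0.241, 0.0], [0.241, 0.97, -0.0], [-0.0, -0.0, -1.0]]
force: [0.2, -0.6, 0.2]
gripper_width: 0.0122
grip_force: 39.0
```

The force is unchanged and the width is almost the same (12.2 mm), so the pads are flat on the sleeve and the tips are clear of the rail. I'll lift 46 mm.

Emit:
{"api": "move_arm", "payload": {"rows": [{"ax": 0,"ay": 0,"az": 0,"x": 0,"y": 0,"z": -3,"hand": 0.0},{"ax": 0,"ay": 0,"az": 0,"x": 0,"y": 0,"z": -8,"hand": 0.0},{"ax": 0,"ay": 0,"az": 0,"x": 0,"y": 0,"z": -10,"hand": 0.0},{"ax": 0,"ay": 0,"az": 0,"x": 0,"y": 0,"z": -10,"hand": 0.0},{"ax": 0,"ay": 0,"az": 0,"x": 0,"y": 0,"z": -10,"hand": 0.0},{"ax": 0,"ay": 0,"az": 0,"x": 0,"y": 0,"z": -5,"hand": 0.0},{"ax": 0,"ay": 0,"az": 0,"x": 0,"y": 0,"z": 0,"hand": 0.0}], "force": 60}}

```text
clock: 6.35
tool_pos: [0.5792, -0.1932, 0.2601]
tcp_rot: [[-0.97, 0.241, 0.001], [0.241, 0.97, -0.0], [-0.001, -0.0, -1.0]]
force: [-0.1, -0.5, -0.8]
gripper_width: 0.0111
grip_force: 59.3
```

Run:
```python
from h import *
s=sense();p=np.array(s['tool_pos']);R=np.array(s['tcp_rot']);print(p,s['clock'],s['force'],s['gripper_width'])
a=snapshot("scene")
# expected hook points, origin 5mm above fingertips
o=p+R[:,2]*.0665;X=-R[:,0];Y=R[:,1]
for n,h in(("tip",(22,-36)),("tiptop",(22,0)),("shanktop",(-22,0)),("shankbot",(-22,-58)),("slant",(22,-84)),("low",(0,-114)),("lowtip",(-22,-91))):
    print(n,proj("scene",o+X*h[0]/1e3+np.array([0,0,h[1]/1e3])))
c=lambda im,x,y,w,h,f:cv2.resize(im[y:y+h,x:x+w],None,fx=f,fy=f,interpolation=cv2.INTER_CUBIC)
cv2.imwrite("pics/s4.png",c(a,150,180,110,120,5))
```

```text
[ 0.5792 -0.1932  0.2601] 6.35 [-0.0524 -0.5362 -0.7669] 0.011065986132730427
tip [203.8862 258.1558]
tiptop [200.8729 240.1945]
shanktop [204.215  221.1953]
shankbot [208.6701 249.4259]
slant [207.6491 280.5858]
low [211.2684 283.9618]
lowtip [211.0378 264.4296]
```

View pics/s4.png

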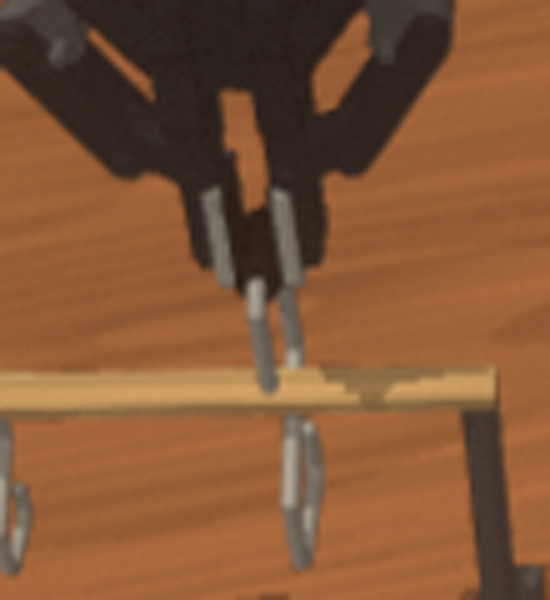

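The hook is firmly held and upright. Its tip end is at scene (203.6,257.6), against a predicted (203.9,258.2), and it is clear above the rail. The small hook is untouched. Next I draw it 80 mm to its own -x, raise it, turn it and carry it across.

Emit:
{"api": "move_arm", "payload": {"rows": [{"ax": 0,"ay": 0,"az": 0,"x": 8,"y": 0,"z": 0,"hand": 0.0},{"ax": 0,"ay": 0,"az": 0,"x": 16,"y": 0,"z": 0,"hand": 0.0},{"ax": 0,"ay": 0,"az": 0,"x": 20,"y": 0,"z": 0,"hand": 0.0},{"ax": 0,"ay": 0,"az": 0,"x": 20,"y": 0,"z": 0,"hand": 0.0},{"ax": 0,"ay": 0,"az": 0,"x": 14,"y": 0,"z": 0,"hand": 0.0},{"ax": 0,"ay": 0,"az": 0,"x": 6,"y": 0,"z": 0,"hand": 0.0},{"ax": 0,"ay": 0,"az": 0,"x": 0,"y": 0,"z": -10,"hand": 0.0},{"ax": 0,"ay": 0,"az": 0,"x": 0,"y": 0,"z": -25,"hand": 0.0},{"ax": 0,"ay": 0,"az": 0,"x": 0,"y": 0,"z": -30,"hand": 0.0},{"ax": 0,"ay": 0,"az": 0,"x": 0,"y": 0,"z": -20,"hand": 0.0},{"ax": 0,"ay": 0,"az": 0,"x": 0,"y": 0,"z": -5,"hand": 0.0},{"ax": 0,"ay": 0,"az": -5,"x": 0,"y": 0,"z": 0,"hand": 0.0},{"ax": 0,"ay": 0,"az": -7,"x": 0,"y": 0,"z": 0,"hand": 0.0},{"ax": 0,"ay": 0,"az": -5,"x": 0,"y": 0,"z": 0,"hand": 0.0},{"ax": 0,"ay": 0,"az": -2.4,"x": 0,"y": 0,"z": 0,"hand": 0.0}], "force": 60}}

```text
clock: 8.28
tool_pos: [0.4973, -0.1727, 0.348]
tcp_rot: [[-0.995, -0.096, -0.002], [-0.096, 0.995, 0.001], [0.002, 0.001, -1.0]]
force: [0.4, -0.0, 0.1]
gripper_width: 0.0111
grip_force: 59.4
```

Emit:
{"api": "move_arm", "payload": {"rows": [{"ax": 0,"ay": 0,"az": 0,"x": -1,"y": 15,"z": 0,"hand": 0.0},{"ax": 0,"ay": 0,"az": 0,"x": -1,"y": 30,"z": 0,"hand": 0.0},{"ax": 0,"ay": 0,"az": 0,"x": -2,"y": 40,"z": 0,"hand": 0.0},{"ax": 0,"ay": 0,"az": 0,"x": -2,"y": 45,"z": 0,"hand": 0.0},{"ax": 0,"ay": 0,"az": 0,"x": -2,"y": 45,"z": 0,"hand": 0.0},{"ax": 0,"ay": 0,"az": 0,"x": -2,"y": 45,"z": 0,"hand": 0.0},{"ax": 0,"ay": 0,"az": 0,"x": -2,"y": 45,"z": 0,"hand": 0.0},{"ax": 0,"ay": 0,"az": 0,"x": -2,"y": 45,"z": 0,"hand": 0.0},{"ax": 0,"ay": 0,"az": 0,"x": -1,"y": 40,"z": 0,"hand": 0.0},{"ax": 0,"ay": 0,"az": 0,"x": -1,"y": 30,"z": 0,"hand": 0.0},{"ax": 0,"ay": 0,"az": 0,"x": 0,"y": 18,"z": 0,"hand": 0.0},{"ax": 0,"ay": 0,"az": 0,"x": 0,"y": 6,"z": 0,"hand": 0.0},{"ax": 0,"ay": 0,"az": 0,"x": 0,"y": 0,"z": 0,"hand": 0.0}]}}

```text
clock: 9.9
tool_pos: [0.4752, 0.2307, 0.3492]
tcp_rot: [[-0.996, -0.094, -0.0], [-0.094, 0.996, -0.001], [0.0, -0.0, -1.0]]
force: [0.5, -0.7, -0.8]
gripper_width: 0.0118
grip_force: 59.5
```

Emit:
{"api": "move_arm", "payload": {"rows": [{"ax": 0,"ay": 0,"az": 0,"x": 0,"y": -1,"z": 10,"hand": 0.0},{"ax": 0,"ay": 0,"az": 0,"x": 0,"y": 0,"z": 22,"hand": 0.0},{"ax": 0,"ay": 0,"az": 0,"x": 0,"y": 0,"z": 25,"hand": 0.0},{"ax": 0,"ay": 0,"az": 0,"x": 0,"y": 0,"z": 20,"hand": 0.0},{"ax": 0,"ay": 0,"az": 0,"x": 0,"y": 0,"z": 10,"hand": 0.0},{"ax": 0,"ay": 0,"az": 0,"x": 0,"y": 0,"z": 0,"hand": 0.0},{"ax": 0,"ay": 0,"az": 0,"x": 0,"y": 0,"z": 0,"hand": 0.0}]}}

```text
clock: 10.78
tool_pos: [0.4758, 0.23, 0.2635]
tcp_rot: [[-0.996, -0.095, 0.002], [-0.095, 0.996, 0.0], [-0.002, 0.0, -1.0]]
force: [0.0, 0.2, -0.8]
gripper_width: 0.0115
grip_force: 59.5
```

Run:
```python
from h import *
s=sense();p=np.array(s['tool_pos']);R=np.array(s['tcp_rot']);print(p,s['clock'],s['force'],s['gripper_width'])
a=snapshot("scene")
o=p+R[:,2]*.0665;X=-R[:,0]
for n,h in(("tip",(22,-36)),("shankbot",(-22,-58)),("slant",(22,-84)),("lowtip",(-22,-91))):
    q=proj("scene",o+X*h[0]/1e3+np.array([0,0,h[1]/1e3]));print(n,q,(q-[380,130])*5)
c=lambda im,x,y,w,h,f:cv2.resize(im[y:y+h,x:x+w],None,fx=f,fy=f,interpolation=cv2.INTER_CUBIC)
cv2.imwrite("pics/s5.png",c(a,380,130,120,115,5))
```

```text
[0.4758 0.23   0.2635] 10.775 [ 0.0275  0.1537 -0.7686] 0.011535190225731419
tip [436.0482 175.889 ] [280.241  229.4452]
shankbot [422.3269 173.033 ] [211.6347 215.165 ]
slant [432.1384 197.2615] [260.6918 336.3074]
lowtip [420.0035 187.3126] [200.0174 286.563 ]
```

View pics/s5.png

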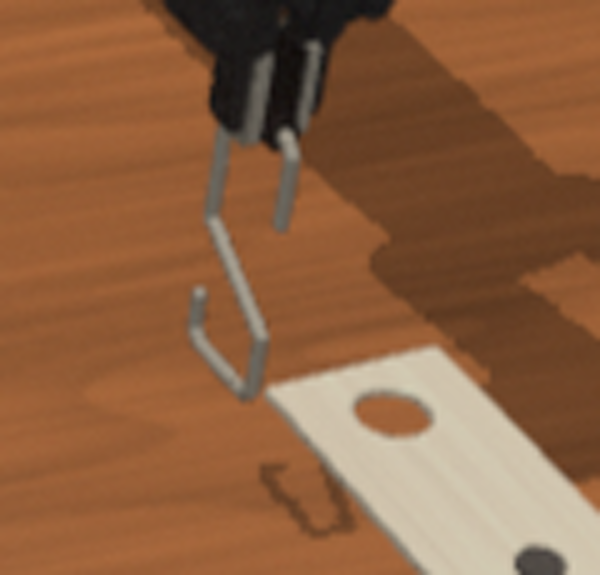

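The hook pose matches the prediction to about 1 mm: tip at scene (436.6,175.6) against (436.0,175.9). The hole is at (458.4,212.8), as measured before. It needs 83.5 mm of advance, 2 mm lower so the arm clears the slant.

Emit:
{"api": "move_arm", "payload": {"rows": [{"ax": 0,"ay": 0,"az": 0,"x": -6,"y": -0.5,"z": 2,"hand": 0.0},{"ax": 0,"ay": 0,"az": 0,"x": -15,"y": 0,"z": 0,"hand": 0.0},{"ax": 0,"ay": 0,"az": 0,"x": -20,"y": 0,"z": 0,"hand": 0.0},{"ax": 0,"ay": 0,"az": 0,"x": -20,"y": 0,"z": 0,"hand": 0.0},{"ax": 0,"ay": 0,"az": 0,"x": -14,"y": 0,"z": 0,"hand": 0.0},{"ax": 0,"ay": 0,"az": 0,"x": -6,"y": 0,"z": 0,"hand": 0.0},{"ax": 0,"ay": 0,"az": 0,"x": -2.5,"y": 0,"z": 0,"hand": 0.0},{"ax": 0,"ay": 0,"az": 0,"x": 0,"y": 0,"z": 0,"hand": 0.0},{"ax": 0,"ay": 0,"az": 0,"x": 0,"y": 0,"z": 0,"hand": 0.0}]}}

```text
clock: 11.95
tool_pos: [0.5581, 0.2373, 0.2605]
tcp_rot: [[-0.995, -0.095, -0.0], [-0.095, 0.995, 0.0], [0.0, 0.0, -1.0]]
force: [-0.4, -0.2, -0.9]
gripper_width: 0.0117
grip_force: 59.5
```

Run:
```python
from h import *
s=sense();p=np.array(s['tool_pos']);R=np.array(s['tcp_rot'])
t=p+R[:,2]*.1025-R[:,0]*.022;print(p,s['clock'],s['force'],"tip",t,"to hole",np.array([.5808,.2395])-t[:2])
a=snapshot("scene");q=proj("scene",t);print((q-[400,140])*5)
c=lambda im,x,y,w,h,f:cv2.resize(im[y:y+h,x:x+w],None,fx=f,fy=f,interpolation=cv2.INTER_CUBIC)
cv2.imwrite("pics/s6.png",c(a,400,140,120,115,5))
```

```text
[0.5581 0.2373 0.2605] 11.95 [-0.4246 -0.204  -0.8648] tip [0.58   0.2394 0.1579] to hole [0.0008 0.0001]
[301.1345 317.1616]
```

View pics/s6.png

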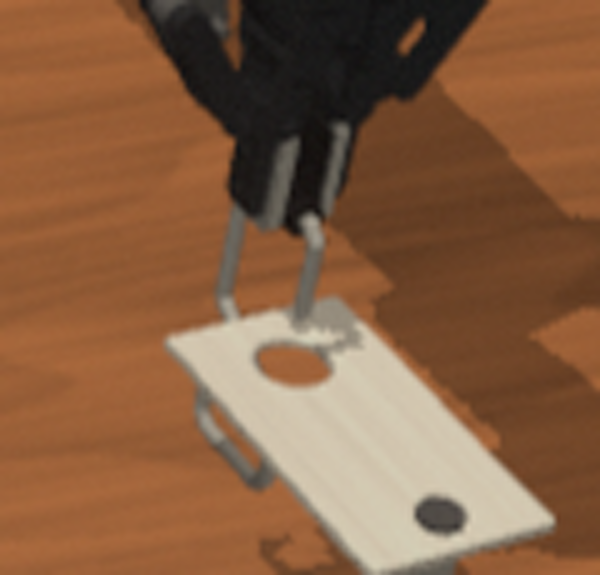

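The tip is directly above the hole: tip at scene (460,203), hole at (458.6,213), computed offset under 1 mm. I'll lower it 45 mm.

Emit:
{"api": "move_arm", "payload": {"rows": [{"ax": 0,"ay": 0,"az": 0,"x": -0.5,"y": 0,"z": 4,"hand": 0.0},{"ax": 0,"ay": 0,"az": 0,"x": 0,"y": 0,"z": 8,"hand": 0.0},{"ax": 0,"ay": 0,"az": 0,"x": 0,"y": 0,"z": 8,"hand": 0.0},{"ax": 0,"ay": 0,"az": 0,"x": 0,"y": 0,"z": 8,"hand": 0.0},{"ax": 0,"ay": 0,"az": 0,"x": 0,"y": 0,"z": 8,"hand": 0.0},{"ax": 0,"ay": 0,"az": 0,"x": 0,"y": 0,"z": 6,"hand": 0.0},{"ax": 0,"ay": 0,"az": 0,"x": 0,"y": 0,"z": 3,"hand": 0.0},{"ax": 0,"ay": 0,"az": 0,"x": 0,"y": 0,"z": 0,"hand": 0.0},{"ax": 0,"ay": 0,"az": 0,"x": 0,"y": 0,"z": 0,"hand": 0.0}]}}

```text
clock: 13.12
tool_pos: [0.5592, 0.2374, 0.2158]
tcp_rot: [[-0.996, -0.095, 0.001], [-0.095, 0.996, 0.0], [-0.001, 0.0, -1.0]]
force: [-0.2, -0.7, -0.4]
gripper_width: 0.0114
grip_force: 59.5
```

Emit:
{"api": "move_arm", "payload": {"rows": [{"ax": 0,"ay": 0,"az": 0,"x": 0,"y": 0,"z": 1,"hand": 0.0},{"ax": 0,"ay": 0,"az": 0,"x": 0,"y": 0,"z": 0.7,"hand": 0.0},{"ax": 0,"ay": 0,"az": 0,"x": 0,"y": 0,"z": 0,"hand": 0.0}]}}

```text
clock: 13.5
tool_pos: [0.559, 0.2373, 0.2137]
tcp_rot: [[-0.996, -0.095, -0.0], [-0.095, 0.996, -0.0], [0.0, -0.0, -1.0]]
force: [0.2, 0.7, -1.8]
gripper_width: 0.0116
grip_force: 59.5
```

It is at the rest height with no load. I'll release gently, settle, then back straight up.

Emit:
{"api": "move_arm", "payload": {"rows": [{"ax": 0,"ay": 0,"az": 0,"x": 0,"y": 0,"z": 0,"hand": 0.14},{"ax": 0,"ay": 0,"az": 0,"x": 0,"y": 0,"z": 0,"hand": 0.16},{"ax": 0,"ay": 0,"az": 0,"x": 0,"y": 0,"z": 0,"hand": 0.18},{"ax": 0,"ay": 0,"az": 0,"x": 0,"y": 0,"z": 0,"hand": 0.22},{"ax": 0,"ay": 0,"az": 0,"x": 0,"y": 0,"z": 0,"hand": 0.3},{"ax": 0,"ay": 0,"az": 0,"x": 0,"y": 0,"z": 0,"hand": 0.4},{"ax": 0,"ay": 0,"az": 0,"x": 0,"y": 0,"z": 0,"hand": 0.4},{"ax": 0,"ay": 0,"az": 0,"x": 0,"y": 0,"z": 0,"hand": 0.4},{"ax": 0,"ay": 0,"az": 0,"x": 0,"y": 0,"z": -5,"hand": 0.4},{"ax": 0,"ay": 0,"az": 0,"x": 0,"y": 0,"z": -15,"hand": 0.4},{"ax": 0,"ay": 0,"az": 0,"x": 0,"y": 0,"z": -25,"hand": 0.4},{"ax": 0,"ay": 0,"az": 0,"x": 0,"y": 0,"z": -30,"hand": 0.4},{"ax": 0,"ay": 0,"az": 0,"x": 0,"y": 0,"z": -25,"hand": 0.4},{"ax": 0,"ay": 0,"az": 0,"x": 0,"y": 0,"z": 0,"hand": 0.4},{"ax": 0,"ay": 0,"az": 0,"x": 0,"y": 0,"z": 0,"hand": 0.4}]}}

```text
clock: 15.38
tool_pos: [0.5587, 0.2373, 0.3132]
tcp_rot: [[-0.996, -0.095, -0.001], [-0.095, 0.996, -0.0], [0.001, -0.0, -1.0]]
force: [0.2, -0.6, -0.2]
gripper_width: 0.0339
grip_force: 0.0
```

Run:
```python
from h import *
s=sense();print(s['tool_pos'],s['clock'],s['force'],s['gripper_width'])
a=snapshot("scene")
c=lambda im,x,y,w,h,f:cv2.resize(im[y:y+h,x:x+w],None,fx=f,fy=f,interpolation=cv2.INTER_CUBIC)
cv2.imwrite("pics/s7.png",np.hstack([c(a,410,150,100,120,4),c(a,100,230,100,120,4)]))
b=snapshot("scene");print(np.abs(a.astype(int)-b).max())
```

```text
[0.5587 0.2373 0.3132] 15.375 [ 0.1841 -0.5787 -0.197 ] 0.03393039612419053
79
```

View pics/s7.png

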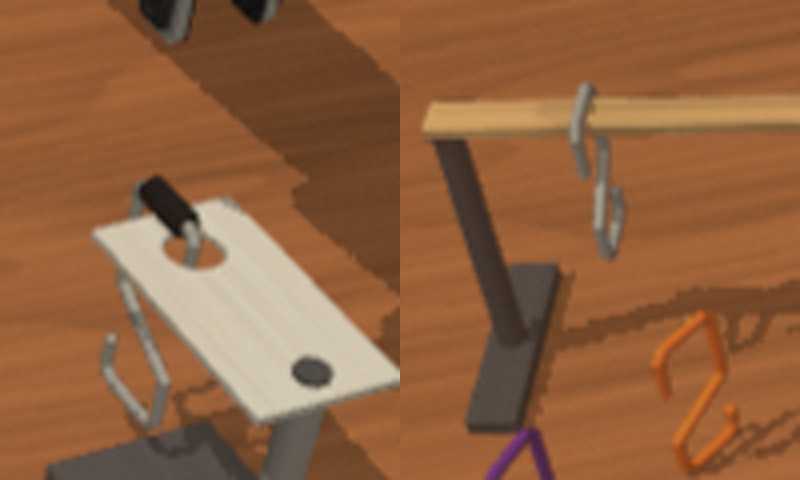

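The hook hangs upright through the hole: sleeve at scene (452,201), tip leg through the hole at about (458,212). The small hook is untouched at (248,262) and the gripper is well clear. I'll let it settle, check that it is still, and hand in.

Emit:
{"api": "move_arm", "payload": {"rows": [{"ax": 0,"ay": 0,"az": 0,"x": 0,"y": 0,"z": 0,"hand": 0.4},{"ax": 0,"ay": 0,"az": 0,"x": 0,"y": 0,"z": 0,"hand": 0.4},{"ax": 0,"ay": 0,"az": 0,"x": 0,"y": 0,"z": 0,"hand": 0.4},{"ax": 0,"ay": 0,"az": 0,"x": 0,"y": 0,"z": 0,"hand": 0.4},{"ax": 0,"ay": 0,"az": 0,"x": 0,"y": 0,"z": 0,"hand": 0.4},{"ax": 0,"ay": 0,"az": 0,"x": 0,"y": 0,"z": 0,"hand": 0.4},{"ax": 0,"ay": 0,"az": 0,"x": 0,"y": 0,"z": 0,"hand": 0.4},{"ax": 0,"ay": 0,"az": 0,"x": 0,"y": 0,"z": 0,"hand": 0.4}]}}

```text
clock: 16.48
tool_pos: [0.559, 0.2373, 0.3137]
tcp_rot: [[-0.996, -0.095, -0.0], [-0.095, 0.996, 0.0], [0.0, 0.0, -1.0]]
force: [1.2, -0.5, 0.3]
gripper_width: 0.0343
grip_force: 0.0
```

Run:
```python
from h import *
a=snapshot("scene");[snapshot("scene") for _ in range(3)];b=snapshot("scene")
d=np.abs(a.astype(int)-b).max(2)
m=d[190:265,425:475].max();print(m,d.max(),np.argwhere(d>40)[:5])
if m<50: print(finish_job())
```

```text
6 26 []
the job is handed in; nothing more can be done
None
```

The large S-hook now hangs upright and still with its tip through the hole, and the small hook is untouched on the rail; I handed the job in at about 17 s of the 45 s, and no verdict was returned.

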